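Set a swivel specimen clamp and lock it with a breaking torque wrench

ROBOT

A 6-joint arm with a two-finger parallel gripper is mounted at the origin on a cart in front of the work surface, level with it; the furniture and walls round the work are solid. World frame = base frame: x ahead of the robot, y to its left, z up, the work surface at z = 0. Lengths are in m, angles in degrees, forces in N, time in s.
With the tool pointing down it reaches from about 0.4 to 0.825 m from the base axis. Payload 7 kg.
Tool frame: the origin (TCP) lies midway between the tips of the shut fingers; the grasp point (between the pads) lies 19 mm behind it; z points along the fingers, y is the line along which they close (so a half turn about z gives the same grasp; the last joint's range is limited). The gripper opens to 88 mm and grips with 3 to 60 N. Pads are 19 mm wide; open, the fingers measure 130 mm over their backs; the gripper's body (78 mm by 193 mm) begins 47 mm behind the grasp point.
Start: joints at [80.277, 20.546, 0.682, 0, -70.136, -16.507], TCP at [0.298, 0.605, 0.227] pointing down, gripper open.
Joint ranges: [-176.03, 176.03], [-82.01, 121.73], [-58.28, 71.71], [-173.87, 95.51], [-174.79, -0.11], [-173.66, 173.66]. Speed limits (degrees/s): [136.94, 136.94, 172.46, 180, 180, 180].

INTERFACE

Orientations are given as [roll, pitch, yaw] about the fixed x, y, z axes, in that order (R = Rz(yaw) Ry(pitch) Rx(roll)).
In Python, from plant import * gives the robot as it stands.
- The arm moves only by the tool move_arm, never from a script. Its argument "commands" is a list of rows, each a list of 7 numbers: the shift along the world's x, y, z in mm, then the turn, a rotation vector about the world's x, y, z in degrees, then the opening in per cent of the stroke, from 0 (shut) to 100 (fully open). In form: [[x, y, z, rx, ry, rz, fingers], ...]. A call has 1 to 20 rows; each row shifts and turns the commanded pose from where the row before left it; what a row does not reach is not made up. A row lasts 1/10 s, in which the tool goes at most 50 mm and 8.59 degrees, less where a joint would pass 70% of its speed; a pose out of reach is approached as far as the arm can. A call with a gripper value outside its range is refused whole. The fingers move at their own pace and stop on an object; "squeeze" is the grip in N (left out, the last holds). Time passes only in rows, so rows that do not move let the fingers close. It gives the time, the measured TCP pose, the force and the opening at its end, in the units of the state.
- get_state(): the state, without advancing time (a new reading comes with each control period).
- capture(name): name is "scene" or "top" or "wrist"; returns a dict with "frame" (400x640x3 uint8, blue, green, red), "camera_matrix" (3x3 intrinsics, pixels), "world_to_cam" (4x4, takes a point from world to camera coordinates); the wrist camera has in their place "tool_from_camera" (4x4, takes a point from camera to tool coordinates, whose origin is the TCP and whose axes are the flange's). Camera axes: x right, y up, looking along -z (the intrinsics and any distortion apply to the point x, -y, -z); pixel columns grow to the right and rows downward; lengths in m; the calibration is good to about 2 mm. A picture is of the moment at which its call begins: read the wrist's pose just before it. There is no depth.
- close_job(): hands the job in, once; it reports no verdict.
The state is a dict: "time_s": time; "joints": joint angles; "qd": joint speeds; "joint_torque": joint torques, N m; "tcp_pos": TCP position; "eef_rot": TCP orientation; "contact_force": force on the tool from outside, world axes, zero at the start; "moment": the same for the moment, N m; "gripper_width": finger opening in m.
Only numpy, scipy, OpenCV 4.12 (cv2) and the standard library are available. Lean on these libraries where they do the work, as an engineer would, in place of code of your own. Each camera call takes 0.05 s, during which the arm holds its last target. There are 200 camera calls.

TASK

Turn the swivel specimen clamp so that its yellow pointer stands on the red mark of the scale ring. Then put the torque wrench's socket fully down on the brass square-headed lock screw and tighten it clockwise (seen from above) until the wrench clearly breaks over: let its handle bend about 10 degrees and stop there, well before its end stop. Finally take the bent wrench off, lay it flat on the black tool mat with socket and black grip both over the mat, and let go, the pointer still on the mark and the other things left alone.

Things in the scene. Friction and masses are not known exactly. Their poses are not given: they have to be found in the camera images.
- fixture: fixed grey base plate of the swivel fixture, 110 (x) x 200 (y) x 22 mm high; origin at the centre of its underside, on the worktop. In its frame the swivel's axis stands at (0, -45) mm and the lock screw's at (28, 58) mm.
- swivel: dark disc, radius 40 mm, with 2 blue upright cheeks holding an orange mount. Turns about its z (vertical, both ways) against 0.12 N m friction, stays where left. Origin on its axis 26 mm above the worktop. Cheek outer faces: flat, 34 mm wide along its x, at +-25 mm along its y (50 mm over both: grip there from above), 8 to 46 mm above the origin. Yellow pointer along its -x.
- pointer_tip (a point): tip of the swivel's yellow pointer, 46 mm from the swivel's axis along the swivel's -x
- red_mark (a point): the red mark on the graduated aluminium ring around the swivel, 46 mm from the swivel's axis, level within 1 mm of the pointer tip; the ring itself is held fast, its mark is at another angle each time. Ticks every 10 degrees.
- lock_screw: brass square-headed screw, vertical: 24 mm across flats, 12 mm high plus a 4 mm round lead-in (radius 10.5). Origin on its axis at the square's foot, on a round boss (radius 24) 30 mm above the worktop; x is normal to a flat. Turns clockwise from above (friction 0.15 N m) for 0.2 to 0.7 rad, different each time, then goes solidly tight.
- torque_wrench: head of the loose wrench (about 0.24 kg, 196 mm long): steel square socket facing down, 26 mm across flats inside (x normal to a flat), 38 outside, 20 deep; drum on top, 37 high in all. Origin: centre of the socket's mouth, at the underside; z up. Untripped, the handle runs along -x. Seated, its origin meets the screw's, rim on the boss, with about 5 degrees of play either way.
- socket (a point): centre of the socket's mouth (same point as the wrench head's origin)
- handle_grip (a point): centre of the wrench's black grip, 125 mm from the socket's axis and 15 mm above the wrench's underside; its x axis runs along the handle towards the socket, z up. The grip is 22 mm wide, 30 mm high (from the underside up) and 100 mm long: take it across its width from above.
- click_handle (a joint): breakaway joint, about the socket's axis, between head and handle, rad: 0 = straight (untripped), grows as the handle bends clockwise (from above) relative to the head. It holds rigid up to 1.0 N m (about 8 N at the grip), then suddenly gives, its resistance rising no further, and stays bent where left; end stop at 0.45 rad. In the other direction it is solid.
- tool_mat: fixed black rubber mat 230 (x) x 110 (y) x 3 mm; origin at the centre of its underside. The wrench starts on it, lying along the mat's x with its socket about 77 mm to +x of the centre.
- tape: bystander: roll of beige tape, 100 mm across, 25 mm high, lying flat, loose; leave alone
- mount_black: bystander: black round specimen mount, 31 mm across, 21 mm high, loose; leave alone
- slides: bystander: blue slide box 62 x 86 x 32 mm, loose; leave alone

How it is judged:
By the outcome, as a careful person would: the job done as asked, in the order asked, and still so for the second after the job is handed in, with the robot touching nothing.
It also fails if it takes over 64 s, if anything falls off the work surface, if the arm or the gripper's body presses on something with over 40 N, if the wrist force passes 120 N, or if a joint passes its speed limit or range.

## Working session

There is one attempt and no reset: what is moved stays moved. The work goes in short steps, Python scripts to look and compute and a tool call to move; the robot and the scene stay as the last step left them, time stands still between calls to the robot, and variables do not carry over. Pictures are saved under pics/ and viewed, on a budget of 10 in all, crops included, one or two more only if the job needs it, and the job is handed in when it is done.

Besides the shell and the picture viewer there is one more tool, called after ">>>" in YAML: its name, and indented under it one key for each argument. move_arm: Moves the arm, as the interface text tells. Its arguments: {"type":"object","properties":{"commands":{"type":"array"},"squeeze":{"type":"number"}},"required":["commands"]}

```bash
ls; mkdir -p pics
cat > h.py <<'E'
import numpy as np, cv2
from plant import *
from scipy.spatial.transform import Rotation as R
def grab(n):
    s=get_state(); c=capture(n)
    if n=="wrist":
        T=np.eye(4);T[:3,:3]=R.from_euler('xyz',s['eef_rot'],degrees=True).as_matrix();T[:3,3]=s['tcp_pos']
        c['c2w']=T@np.array(c['tool_from_camera'])
    else: c['c2w']=np.linalg.inv(np.array(c['world_to_cam']))
    c['K']=np.array(c['camera_matrix']); return c
def ray(c,u,v):
    d=np.linalg.inv(c['K'])@[u,v,1]; d=np.array([d[0],-d[1],-d[2]])
    return c['c2w'][:3,3],c['c2w'][:3,:3]@d
def onz(c,u,v,z):
    o,d=ray(c,u,v); return o+d*(z-o[2])/d[2]
def proj(c,p):
    q=np.linalg.inv(c['c2w'])@np.append(p,1); q=c['K']@[q[0],-q[1],-q[2]]; return q[:2]/q[2]
E
python3 - <<'E'
from h import *
s=get_state();print(s)
c=grab("top");d=grab("scene")
print({k:v for k,v in c.items() if k!='frame'})
cv2.imwrite("pics/top.png",c['frame']);cv2.imwrite("pics/scene.png",d['frame'])
E
```

```text
pics
{'time_s': 0.0, 'joints': array([ 8.02761812e+01,  2.05899340e+01,  6.33348383e-01, -2.01543356e-02,
       -7.01351393e+01, -1.65080337e+01]), 'qd': array([ 0.03699585, -0.03765626, -0.0776312 , -0.06539705, -0.02549691,
        0.07268584]), 'joint_torque': array([ 3.32790805e-04, -5.82724142e+01,  2.93051970e+01,  6.99717790e+00,
        6.76054580e-03, -1.58779017e-04]), 'tcp_pos': array([0.29814865, 0.60503761, 0.22563629]), 'eef_rot': array([ 1.79906672e+02, -7.90070323e-03, -2.62387097e+01]), 'contact_force': array([0.56427634, 0.01520356, 0.07428872]), 'moment': array([ 0.02867108,  0.01309267, -0.01379938]), 'gripper_width': 0.08776966724948028}
{'camera_matrix': array([[373.08737487,   0.        , 316.77001918],
       [  0.        , 373.08737487, 204.82561487],
       [  0.        ,   0.        ,   1.        ]]), 'world_to_cam': array([[ 0.02500042, -0.99967566, -0.00485404, -0.09235055],
       [ 0.99258817,  0.02424494,  0.11908364, -0.52392383],
       [-0.11892733, -0.00779521,  0.99287236, -1.03532201],
       [ 0.        ,  0.        ,  0.        ,  1.        ]]), 'c2w': array([[ 0.02500042,  0.99258817, -0.11892733,  0.39922132],
       [-0.99967566,  0.02424494, -0.00779521, -0.08768864],
       [-0.00485404,  0.11908364,  0.99287236,  1.08988509],
       [ 0.        ,  0.        ,  0.        ,  1.        ]]), 'K': array([[373.08737487,   0.        , 316.77001918],
       [  0.        , 373.08737487, 204.82561487],
       [  0.        ,   0.        ,   1.        ]])}
```

View pics/top.png

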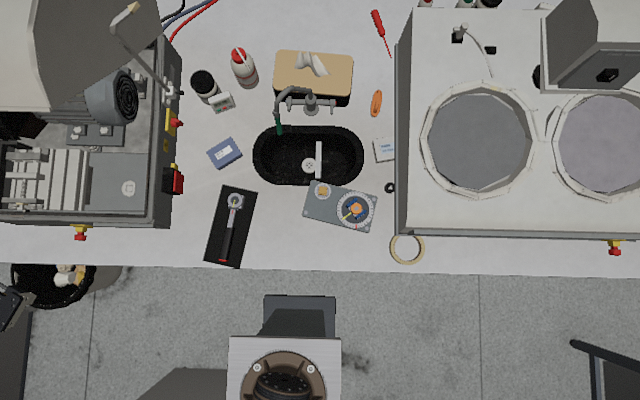

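View pics/scene.png

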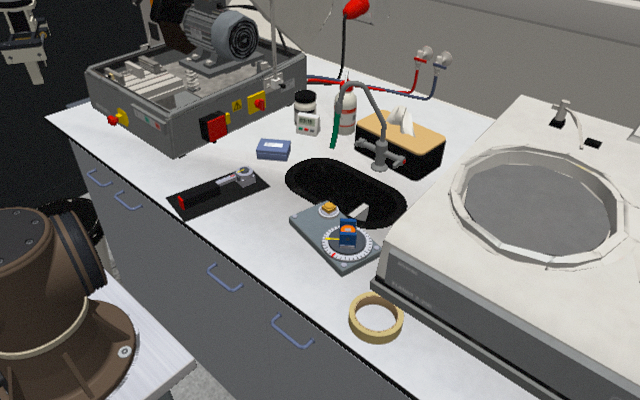

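Top view: mat around (231,226) with socket at (235,199) and grip at (226,245); fixture at (340,207), screw (322,190), swivel (356,209); tape (407,249); slides (224,153). The scene view agrees.

Run:
```python
from h import *
c=grab("top");f=c['frame']
for n,u,v,z in [("socket",235,199,.04),("grip",226,245,.03),("screw",322,190,.045),("swivel",356,209,.06),("slides",224,153,.03),("tape",407,249,.02),("rightmachine",400,215,.1),("leftmach",170,220,.1),("faucet",320,170,.03)]:
    print(n,onz(c,u,v,z).round(3))
w=grab("wrist");print(w['tool_from_camera'],w['K'])
h=cv2.cvtColor(f,cv2.COLOR_BGR2HSV)
cv2.imwrite("pics/crop.png",cv2.resize(f[140:280,190:420],None,fx=3.4,fy=3.4,interpolation=cv2.INTER_CUBIC))
```

```text
socket [0.536 0.153 0.04 ]
grip [0.406 0.174 0.03 ]
screw [ 0.567 -0.093  0.045]
swivel [ 0.514 -0.189  0.06 ]
slides [0.672 0.195 0.03 ]
tape [ 0.407 -0.339  0.02 ]
rightmachine [ 0.496 -0.302  0.1  ]
leftmach [0.468 0.31  0.1  ]
faucet [ 0.628 -0.086  0.03 ]
[[-4.74093869e-05  9.69993404e-01  2.43131227e-01  6.34413176e-02]
 [ 9.99999042e-01  3.82403807e-04 -1.33063874e-03 -3.73297478e-04]
 [-1.38368511e-03  2.43130931e-01 -9.69992493e-01 -1.57705241e-01]
 [ 0.00000000e+00  0.00000000e+00  0.00000000e+00  1.00000000e+00]] [[285.68362868   0.         318.21709549]
 [  0.         285.68362868 198.06954079]
 [  0.           0.           1.        ]]
```

View pics/crop.png

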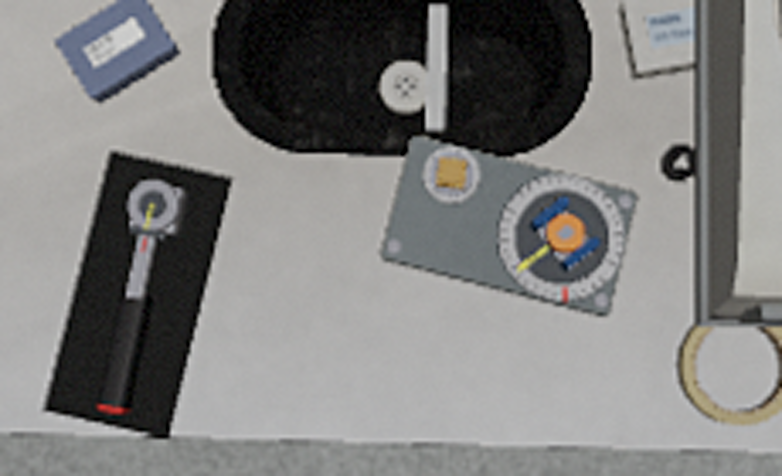

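>>> move_arm:
  commands:
    - [0, -50, 10, 0, 0, 0, 100]
    - [0, -50, 0, 0, 0, 0, 100]
    - [0, -50, 0, 0, 0, 0, 100]
    - [0, -50, 0, 0, 0, 0, 100]
    - [0, -50, 0, 0, 0, 0, 100]
    - [0, -50, 0, 0, 0, 0, 100]
    - [33, -50, 0, 0, 0, -2, 100]
    - [33, -50, 0, 0, 0, -3, 100]
    - [33, -50, 0, 0, 0, -3, 100]
    - [15, -44, 0, 0, 0, -3, 100]
    - [15, -44, 0, 0, 0, -3, 100]
    - [15, -44, 0, 0, 0, -3, 100]
    - [15, -44, 0, 0, 0, -3, 100]
    - [15, -44, 0, 0, 0, -3, 100]
    - [15, -44, 0, 0, 0, -3, 100]
    - [15, -44, 0, 0, 0, -3, 100]
    - [0, 0, 0, 0, 0, 0, 100]
    - [0, 0, 0, 0, 0, 0, 100]

```text
time_s: 2.0
tcp_pos: [0.4856, -0.128, 0.2358]
eef_rot: [179.9, 0.0, -55.4]
contact_force: [0.6, -0.0, 0.1]
gripper_width: 0.0876
```

Run:
```python
from h import *
s=get_state();print(s['tcp_pos'],s['eef_rot'],s['joints'],s['contact_force'])
w=grab("wrist");np.savez("w1.npz",**{k:w[k] for k in('frame','c2w','K')})
cv2.imwrite("pics/w1.png",w['frame'])
```

```text
[ 0.48562125 -0.12798038  0.23578408] [ 1.79942144e+02  4.26730773e-02 -5.54037098e+01] [ 7.67886685e+00  3.78004977e+00 -1.97693770e+01 -1.29282922e-02
 -6.65214803e+01  2.69226030e+01] [ 0.57077991 -0.00067607  0.05497754]
```

View pics/w1.png

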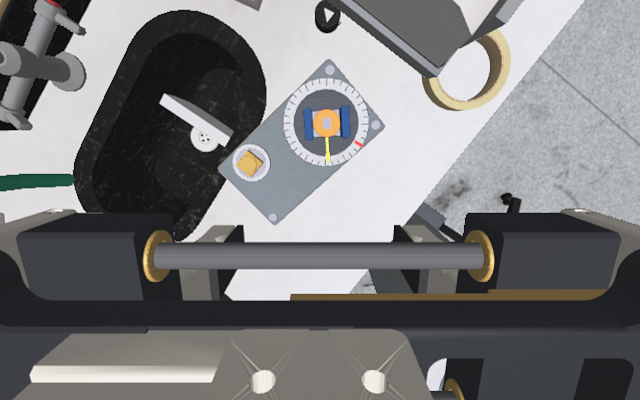

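Wrist view: swivel hub (327,122), pointer tip (327,160), red mark (359,143), screw head (250,162), plate corners (330,60), (383,125), (273,222), (220,165); the machine's corner is at (435,75).

```bash
cat >> h.py <<'E'
def mask(f,lo,hi,roi):
    h=cv2.cvtColor(f,cv2.COLOR_BGR2HSV); m=cv2.inRange(h,np.array(lo),np.array(hi)); k=np.zeros_like(m); x0,y0,x1,y1=roi; k[y0:y1,x0:x1]=m[y0:y1,x0:x1]; return k
def pts(m): return np.argwhere(m>0)[:,::-1].astype(float)
E
python3 - <<'E'
from h import *
w=dict(np.load("w1.npz"));f=w['frame'];roi=(270,80,380,180)
Y=pts(mask(f,(24,120,120),(34,255,255),roi)); Rd=pts(mask(f,(0,110,120),(6,255,255),(345,130,375,160)))
B=pts(mask(f,(100,120,40),(125,255,255),roi)); O=pts(mask(f,(8,150,120),(20,255,255),roi))
P=lambda X,z:np.array([onz(w,u,v,z) for u,v in X])
y=P(Y,.032);r=P(Rd,.030)
print(len(Y),len(Rd),len(B),len(O))
# ring/plate : bright ring outer contour
g=cv2.cvtColor(f,cv2.COLOR_BGR2GRAY); h=cv2.cvtColor(f,cv2.COLOR_BGR2HSV)
m=((h[...,1]<40)&(g>150)).astype(np.uint8)*255; k=np.zeros_like(m);k[70:175,278:376]=m[70:175,278:376]
cs=max(cv2.findContours(k,cv2.RETR_EXTERNAL,cv2.CHAIN_APPROX_NONE)[0],key=cv2.contourArea)
q=P(cs[:,0,:].astype(float),.028)[:,:2]; (cx,cy),rad=cv2.minEnclosingCircle(q.astype(np.float32)); e=cv2.fitEllipse(q.astype(np.float32));print("ring",cx,cy,rad,e)
b=mask(f,(10,60,80),(30,255,255),(225,140,275,185)); sc=max(cv2.findContours(b,cv2.RETR_EXTERNAL,cv2.CHAIN_APPROX_NONE)[0],key=cv2.contourArea)
s=P(sc[:,0,:].astype(float),.042)[:,:2]; rr=cv2.minAreaRect((s*1000).astype(np.float32));print("screw",rr)
print("orange",P([O.mean(0)],.07))
c=np.array(e[0]);cc=np.array([cx,cy])
for C in(c,):
    d=y[:,:2]-C;dd=r[:,:2].mean(0)-C
    print("C",C,"pointer ang",np.degrees(np.arctan2(*d.mean(0)[::-1])),"len",np.linalg.norm(d,axis=1).max(),"tip",y[np.linalg.norm(d,axis=1).argmax()],"mark ang",np.degrees(np.arctan2(*dd[::-1])),np.linalg.norm(dd))
    u,sv,vt=np.linalg.svd(y[:,:2]-y[:,:2].mean(0));print("ptr axis",np.degrees(np.arctan2(vt[0,1],vt[0,0])))
bb=P(B,.072)[:,:2]
print("blue rect",cv2.minAreaRect((bb*1000).astype(np.float32)))
print("plate",[onz(w,u,v,.022).round(4) for u,v in((330,60),(383,125),(273,222),(220,165))])
print("machine corner",onz(w,435,75,0),onz(w,435,75,.05),onz(w,320,0,0), onz(w,345,0,.1),onz(w,345,0,.15))
E
```

```text
66 21 516 349
ring 0.5117782950401306 -0.1903674602508545 0.08691128343343735 ((0.5130513906478882, -0.19557589292526245), (0.11801905184984207, 0.13965459167957306), 70.7563247680664)
screw ((565.919677734375, -96.50900268554688), (25.019268035888672, 23.8809871673584), 85.06424713134766)
orange [[ 0.51501201 -0.18764887  0.07      ]]
C [ 0.51305139 -0.19557589] pointer ang 118.57983217483407 len 0.04888011251071515 tip [ 0.48840547 -0.153364    0.032     ] mark ang 176.1964868846544 0.045631309977437355
ptr axis 127.36131577493019
blue rect ((515.661376953125, -189.27267456054688), (48.98078155517578, 32.899349212646484), 37.62134552001953)
plate [array([ 0.553 , -0.2523,  0.022 ]), array([ 0.4546, -0.2287,  0.022 ]), array([ 0.4998, -0.0413,  0.022 ]), array([ 0.5985, -0.0682,  0.022 ])]
machine corner [ 0.4338677 -0.3186054  0.       ] [ 0.44499168 -0.30106413  0.05      ] [ 0.6032568  -0.30425935  0.        ] [ 0.56389206 -0.28564115  0.1       ] [ 0.55665174 -0.26773895  0.15      ]
```

>>> move_arm:
  commands:
    - [15, -31, -20, 0, 0, 1.5, 100]
    - [15, -31, -30, 0, 0, 1.5, 100]
    - [0, 0, -40, 0, 0, 0, 100]
    - [0, 0, -30, 0, 0, 0, 100]
    - [0, 0, -30, 0, 0, 0, 100]
    - [0, 0, -20, 0, 0, 0, 100]
    - [0, 0, -15, 0, 0, 0, 100]
    - [0, 0, -9, 0, 0, 0, 100]
    - [0, 0, 0, 0, 0, 0, 100]
    - [0, 0, 0, 0, 0, 0, 50]
    - [0, 0, 0, 0, 0, 0, 50]
    - [0, 0, 0, 0, 0, 0, 50]
    - [0, 0, 0, 0, 0, 0, 50]
    - [0, 0, 0, 0, 0, 0, 50]
    - [0, 0, 0, 0, 0, 0, 50]
  squeeze: 12

```text
time_s: 3.55
tcp_pos: [0.5163, -0.1887, 0.0427]
eef_rot: [-180.0, -0.0, -52.2]
contact_force: [1.0, 1.2, 2.3]
gripper_width: 0.0499
```

Run:
```python
from h import *
s=get_state();print(s['time_s'],s['tcp_pos'],s['eef_rot'],s['gripper_width'],s['contact_force'],s['moment'])
```

```text
3.55 [ 0.5163155  -0.18872426  0.04265273] [-1.79959234e+02 -2.40689654e-02 -5.22336981e+01] 0.049929282089152344 [0.99790399 1.18675022 2.29473775] [ 0.61115647 -0.02839782  0.08752434]
```

>>> move_arm:
  commands:
    - [0.7, 1.2, 0, 0, 0, 4, 50]
    - [0, 0, 0, 0, 0, 6, 50]
    - [0, 0, 0, 0, 0, 6, 50]
    - [0, 0, 0, 0, 0, 6, 50]
    - [0, 0, 0, 0, 0, 6, 50]
    - [0, 0, 0, 0, 0, 6, 50]
    - [0, 0, 0, 0, 0, 6, 50]
    - [0, 0, 0, 0, 0, 6, 50]
    - [0, 0, 0, 0, 0, 6, 50]
    - [0, 0, 0, 0, 0, 4, 50]
    - [0, 0, 0, 0, 0, 0, 50]
    - [0, 0, 0, 0, 0, 0, 50]
    - [0, 0, 0, 0, 0, 0, 50]

```text
time_s: 4.85
tcp_pos: [0.5156, -0.1897, 0.0426]
eef_rot: [179.9, 0.1, 3.8]
contact_force: [-2.6, -13.9, 1.6]
gripper_width: 0.0499
```

Run:
```python
from h import *
s=get_state();print(s['time_s'],s['tcp_pos'],s['eef_rot'],s['gripper_width'],s['contact_force'],s['moment'],s['joints'])
```

```text
4.85 [ 0.5155844  -0.18974634  0.04259912] [1.79878470e+02 1.20725952e-01 3.77118524e+00] 0.04989643953641965 [ -2.59778786 -13.9410736    1.62685345] [-4.89946419  0.88023902  0.06952535] [  0.32270815  19.86495531 -28.11132874   0.19163852 -42.13707262
  93.30636989]
```

>>> move_arm:
  commands:
    - [0, 0, 0, 0, 0, 0, 75]
    - [0, 0, 0, 0, 0, 0, 75]
    - [0, 0, 0, 0, 0, 0, 75]
    - [0, 0, 25, 0, 0, 0, 75]
    - [0, 0, 40, 0, 0, 0, 75]
    - [-30, 0, 40, 0, 0, 0, 75]
    - [-35, 0, 20, 0, 0, 0, 75]
    - [0, 0, 0, 0, 0, 0, 75]
    - [0, 0, 0, 0, 0, 0, 75]

```text
time_s: 5.75
tcp_pos: [0.4518, -0.1873, 0.1684]
eef_rot: [-180.0, -0.2, 3.8]
contact_force: [0.3, 0.8, -0.1]
gripper_width: 0.0658
```

Run:
```python
from h import *
s=get_state();print(s['time_s'],s['tcp_pos'],s['eef_rot'],s['contact_force'])
w=grab("wrist");np.savez("w2.npz",**{k:w[k] for k in('frame','c2w','K')})
print(proj(w,[.5157,-.1895,.03]),proj(w,[.567,-.097,.042]))
cv2.imwrite("pics/w2.png",cv2.resize(w['frame'][0:220,150:470],None,fx=2.5,fy=2.5,interpolation=cv2.INTER_CUBIC))
```

```text
5.75 [ 0.45176245 -0.18733086  0.1684427 ] [-1.79999412e+02 -1.61631900e-01  3.78326727e+00] [ 0.30290236  0.83302258 -0.1183686 ]
[325.29502673 126.83489546] [229.02968724  62.42861542]
```

View pics/w2.png

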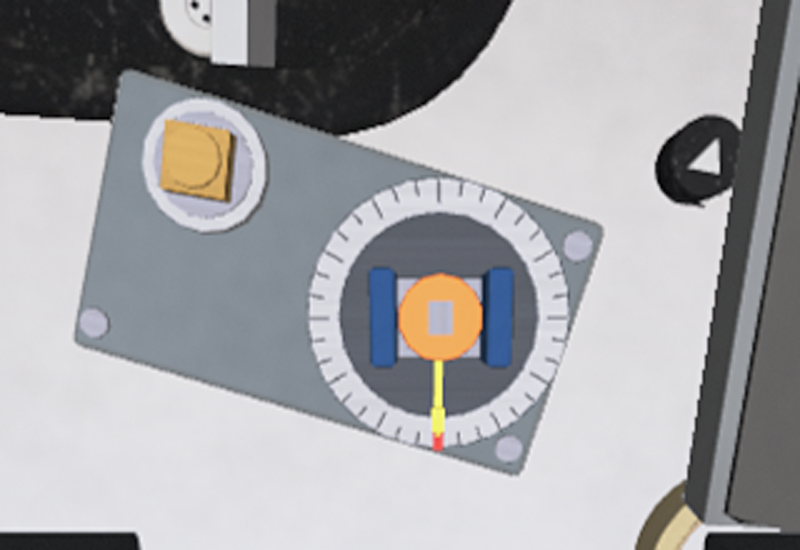

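The yellow pointer (437,420 in the crop) runs straight into the red mark (438,442), and the screw head is at (197,160). I'll measure the residual, the screw and the wrench.

Run:
```python
from h import *
w=dict(np.load("w2.npz"));f=w['frame']
P=lambda X,z:np.array([onz(w,u,v,z) for u,v in X])[:,:2]
y=P(pts(mask(f,(24,120,120),(34,255,255),(300,140,350,185))),.031); r=P(pts(mask(f,(0,110,120),(6,255,255),(310,165,340,190))),.030)
u,s,vt=np.linalg.svd(y-y.mean(0));a=vt[0]*(-1 if vt[0,0]>0 else 1)
d=r.mean(0)-y.mean(0)
print(len(y),len(r),"ptr ax",np.degrees(np.arctan2(a[1],a[0])),"to mark",np.degrees(np.arctan2(d[1],d[0])),"lateral mm",1000*(a[0]*d[1]-a[1]*d[0]), y.mean(0),r.mean(0))
b=mask(f,(10,60,80),(30,255,255),(205,40,255,90)); 
h=cv2.cvtColor(f,cv2.COLOR_BGR2HSV)
for z,vmin in((.042,200),(.042,80)):
    b=mask(f,(10,60,vmin),(30,255,255),(205,40,255,90))
    cs=max(cv2.findContours(b,cv2.RETR_EXTERNAL,cv2.CHAIN_APPROX_NONE)[0],key=cv2.contourArea)
    print("screw",cv2.minAreaRect((P(cs[:,0,:].astype(float),z)*1000).astype(np.float32)))
# boss circle at z=.03 : bright white ring
g=cv2.cvtColor(f,cv2.COLOR_BGR2GRAY);m=(g>170).astype(np.uint8)*255;k=np.zeros_like(m);k[35:96,203:262]=m[35:96,203:262]
cs=max(cv2.findContours(k,cv2.RETR_EXTERNAL,cv2.CHAIN_APPROX_NONE)[0],key=cv2.contourArea)
print("boss",cv2.fitEllipse((P(cs[:,0,:].astype(float),.030)*1000).astype(np.float32)))
# plate corners in crop
C=[(122,68),(604,228),(518,476),(75,343)]
print([P([(150+u/2.5,v/2.5)],.022)[0].round(4) for u,v in C])
print([P([(150+u/2.5,v/2.5)],.042)[0].round(4) for u,v in [(166,120),(234,132),(229,203),(160,190)]])
# top camera wrench
c=grab("top");f=c['frame'];cv2.imwrite("pics/x.png",f)
rd=pts(mask(f,(0,120,100),(8,255,255),(205,250,240,270)));print("red end",len(rd),onz(c,*rd.mean(0),.017))
yl=pts(mask(f,(24,90,100),(35,255,255),(220,190,250,215)));print("yellow",len(yl),yl.mean(0) if len(yl) else 0)
```

```text
101 18 ptr ax -176.76933141424573 to mark -175.9444935124702 lateral mm 0.2645927666985722 [ 0.48304071 -0.19138965] [ 0.46470668 -0.19268954]
screw ((566.3712158203125, -95.54676818847656), (23.33983612060547, 22.854665756225586), 84.05106353759766)
screw ((565.7366333007812, -96.55435180664062), (25.61008644104004, 24.164888381958008), 84.08158111572266)
boss ((566.2131958007812, -95.36846923828125), (46.183738708496094, 46.4862174987793), 72.47904968261719)
[array([ 0.5998, -0.0625]), array([ 0.5548, -0.2537]), array([ 0.4509, -0.2293]), array([ 0.4953, -0.0394])]
[array([ 0.5783, -0.0857]), array([ 0.576 , -0.1103]), array([ 0.5516, -0.1085]), array([ 0.5545, -0.083 ])]
red end 0 [nan nan nan]
yellow 0 0<stdin>:24: RuntimeWarning: Mean of empty slice.
  ret = um.true_divide(
```

>>> move_arm:
  commands:
    - [0, 44, 8, 0, 0, -2, 90]
    - [0, 44, 8, 0, 0, -2, 90]
    - [-5, 44, 8, 0, 0, -2, 90]
    - [-5, 44, 8, 0, 0, -2, 90]
    - [-5, 44, 0, 0, 0, -2, 90]
    - [-5, 44, 0, 0, 0, -2, 90]
    - [-5, 44, 0, 0, 0, -1, 90]
    - [-5, 44, 0, 0, 0, 0, 90]
    - [0, 0, 0, 0, 0, 0, 90]
    - [0, 0, 0, 0, 0, 0, 90]

```text
time_s: 6.85
tcp_pos: [0.4214, 0.1657, 0.1981]
eef_rot: [179.9, 0.1, -9.1]
contact_force: [0.5, -0.6, -0.0]
gripper_width: 0.079
```

Run:
```python
from h import *
s=get_state();print(s['time_s'],s['tcp_pos'],s['eef_rot'],s['contact_force'])
w=grab("wrist");np.savez("w3.npz",**{k:w[k] for k in('frame','c2w','K')})
cv2.imwrite("pics/w3.png",cv2.resize(w['frame'][0:240,150:470],None,fx=2.5,fy=2.5,interpolation=cv2.INTER_CUBIC))
```

```text
6.85 [0.42140387 0.16565083 0.19814871] [ 1.79872923e+02  9.53634940e-02 -9.07385130e+00] [ 5.35428146e-01 -5.86785000e-01 -1.05160818e-04]
```

View pics/w3.png

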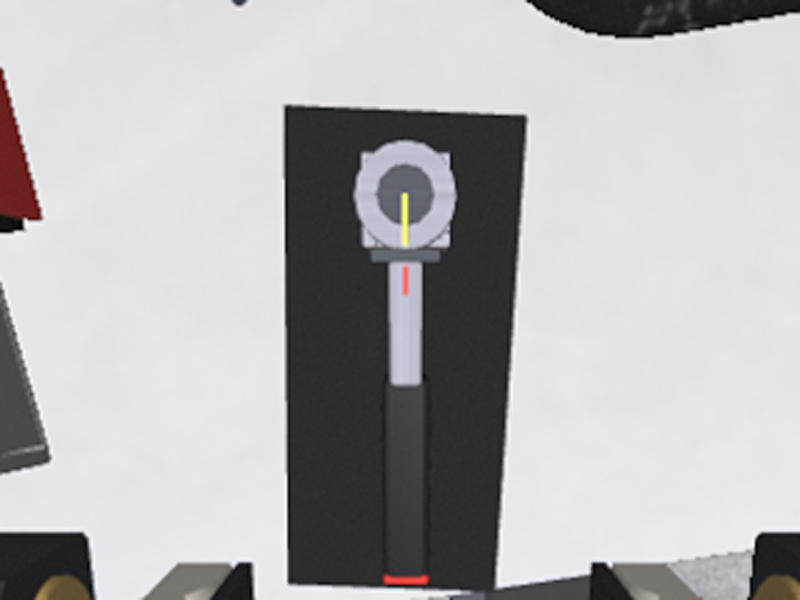

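Wrench fully in view: drum centre (404,194), yellow head line (405,193–245), red handle line (405,266–295), grip from (405,380) to the red end (406,580).

Run:
```python
from h import *
w=dict(np.load("w3.npz"))
P=lambda u,v,z:onz(w,150+u/2.5,v/2.5,z)
s=P(404,194,.04);e=P(406,580,.032);b=P(405,381,.033)
d=s-e;print("socket",s,"end",e,"gripstart",b,"ang",np.degrees(np.arctan2(d[1],d[0])),np.linalg.norm(d[:2]),np.linalg.norm((s-b)[:2]))
u=d[:2]/np.linalg.norm(d[:2])
print("grip at 105:",s[:2]-u*.105,"at 125",s[:2]-u*.125)
for q in((285,105),(527,116),(496,590),(289,583)):print(P(*q,.003))
```

```text
socket [0.53313234 0.15474658 0.04      ] end [0.36311695 0.18207155 0.032     ] gripstart [0.45710204 0.1670137  0.033     ] ang -9.130528400884229 0.17219723872467094 0.07701356735351235
grip at 105: [0.42946276 0.17140841] at 125 [0.40971617 0.1745821 ]
[0.58378281 0.20100777 0.003     ]
[0.5623538  0.09458568 0.003     ]
[0.33913673 0.13839182 0.003     ]
[0.36035803 0.24529114 0.003     ]
```

>>> move_arm:
  commands:
    - [8, 6, -40, 0, 0, 0, 100]
    - [0, 0, -50, 0, 0, 0, 100]
    - [0, 0, -45, 0, 0, 0, 100]
    - [0, 0, -30, 0, 0, 0, 100]
    - [0, 0, -18, 0, 0, 0, 100]
    - [0, 0, -8, 0, 0, 0, 100]
    - [0, 0, 0, 0, 0, 0, 100]
    - [0, 0, 0, 0, 0, 0, 20]
    - [0, 0, 0, 0, 0, 0, 20]
    - [0, 0, 0, 0, 0, 0, 20]
    - [0, 0, 0, 0, 0, 0, 20]
    - [0, 0, 0, 0, 0, 0, 20]
    - [0, 0, 0, 0, 0, 0, 20]
    - [0, 0, 0, 0, 0, 0, 20]
    - [0, 0, 0, 0, 0, 0, 20]
    - [0, 0, 0, 0, 0, 0, 20]
  squeeze: 55

```text
time_s: 8.5
tcp_pos: [0.4297, 0.1705, 0.0083]
eef_rot: [-180.0, -0.0, -9.2]
contact_force: [-0.5, -1.3, 1.0]
gripper_width: 0.022
```

>>> move_arm:
  commands:
    - [0, 0, 10, 0, 0, 0, 20]
    - [0, 0, 20, 0, 0, 0, 20]
    - [0, 0, 20, 0, 0, 0, 20]
    - [0, 0, 22, 0, 0, 0.2, 20]
    - [4, -32, 0, 0, 0, 0.5, 20]
    - [4, -32, 0, 0, 0, 0.5, 20]
    - [4, -32, 0, 0, 0, 0.5, 20]
    - [4, -32, 0, 0, 0, 0.5, 20]
    - [4, -32, 0, 0, 0, 0.5, 20]
    - [4, -32, 0, 0, 0, 0.5, 20]
    - [4, -32, 0, 0, 0, 0, 20]
    - [4.5, -32.5, 0, 0, 0, 0, 20]
    - [0, 0, 0, 0, 0, 0, 20]
    - [0, 0, 0, 0, 0, 0, 20]
    - [0, 0, 0, 0, 0, 0, 20]

```text
time_s: 10.0
tcp_pos: [0.4619, -0.0858, 0.0806]
eef_rot: [-180.0, 0.0, -6.0]
contact_force: [0.3, -0.4, -2.3]
gripper_width: 0.0215
```

Run:
```python
from h import *
s=get_state();print(s['time_s'],s['tcp_pos'],s['eef_rot'],s['contact_force'],s['gripper_width'])
w=grab("wrist");np.savez("w4.npz",**{k:w[k] for k in('frame','c2w','K')})
c=grab("scene");np.savez("s4.npz",**{k:c[k] for k in('frame','c2w','K')})
print(proj(c,[.5663,-.096,.046]),proj(c,[.5663,-.096,.075]))
a=cv2.resize(w['frame'][0:240,150:470],None,fx=1.6,fy=1.6,interpolation=cv2.INTER_CUBIC)
u,v=proj(c,[.55,-.1,.05]).astype(int);b=cv2.resize(c['frame'][v-60:v+60,u-64:u+64],(410,384),interpolation=cv2.INTER_CUBIC);print(u,v)
cv2.imwrite("pics/w4.png",np.hstack([a[:384,60:450],b[:, :410]]))
```

```text
10.0 [ 0.46190071 -0.08577228  0.08055406] [-1.79994905e+02  9.23482981e-03 -6.03498728e+00] [ 0.28924963 -0.35459383 -2.31417303] 0.021466635271760435
[328.27524186 204.38019115] [328.65706093 194.1533221 ]
324 207
```

View pics/w4.png

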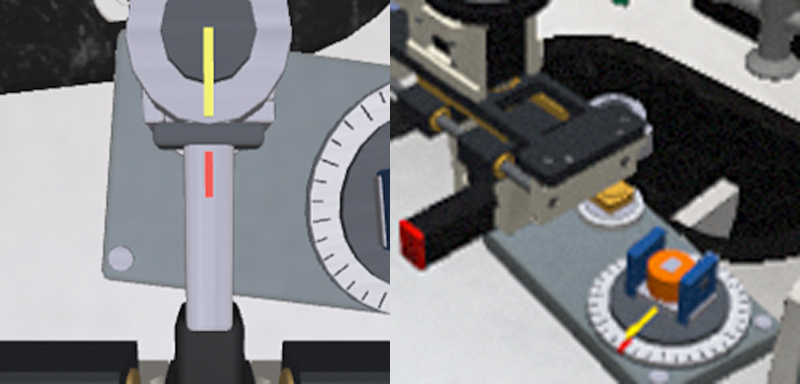

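Left: yellow head line (208,27–115) in line with the red one (208,152–195), socket above the boss. Right: head hovers over the brass screw (612,195), pointer still on the red mark.

Run:
```python
from h import *
w=dict(np.load("w4.npz"));f=w['frame']
Y=pts(mask(f,(24,100,120),(36,255,255),(300,0,335,90)));R_=pts(mask(f,(0,100,120),(8,255,255),(300,85,335,140)))
print(Y.min(0),Y.max(0),R_.min(0),R_.max(0))
xm=Y[Y[:,1]<Y[:,1].min()+3][:,0].mean()
for z in(.106,.109,.112):
    a=onz(w,xm,Y[:,1].min()-.5,z);b=onz(w,Y[Y[:,1]>Y[:,1].max()-3][:,0].mean(),Y[:,1].max()+.5,z);d=a-b;print(z,a,b,np.linalg.norm(d)*1000,np.degrees(np.arctan2(d[1],d[0])))
# reference from w3
w=dict(np.load("w3.npz"));f=w['frame'];Y=pts(mask(f,(24,100,120),(36,255,255),(300,60,335,110)))
xm=Y[:,0].mean();a=onz(w,xm,Y[:,1].min()-.5,.04);b=onz(w,xm,Y[:,1].max()+.5,.04);print("w3",a,b,np.linalg.norm(a-b)*1000)
```

```text
[315.  17.] [320.  72.] [316.  95.] [319. 122.]
0.106 [ 0.5689369  -0.09596318  0.106     ] [ 0.54765068 -0.09375947  0.106     ] 21.399993177186236 -5.910637273751232
0.109 [ 0.56794834 -0.09586204  0.109     ] [ 0.54714499 -0.09370832  0.109     ] 20.91454223975946 -5.91063727375129
0.112 [ 0.56695978 -0.0957609   0.112     ] [ 0.5466393  -0.09365717  0.112     ] 20.42909130233279 -5.910637273751281
w3 [0.53418759 0.15466344 0.04      ] [0.51399185 0.158009   0.04      ] 20.47097310266073
```

>>> move_arm:
  commands:
    - [0, 0, -12, 0, 0, 0, 20]
    - [0, 0, -10, 0, 0, 0, 20]
    - [0, 0, -5, 0, 0, 0, 20]
    - [0, 0, -3, 0, 0, 0, 20]
    - [0, 0, -3, 0, 0, 0, 20]
    - [0, 0, -3, 0, 0, 0, 20]
    - [0, 0, 0, 0, 0, 0, 20]

```text
time_s: 10.8
tcp_pos: [0.462, -0.0861, 0.0441]
eef_rot: [180.0, 0.0, -6.0]
contact_force: [0.1, 0.3, -2.3]
gripper_width: 0.0215
```

>>> move_arm:
  commands:
    - [0, 0, -3, 0, 0, 0, 20]
    - [0, 0, -3, 0, 0, 0, 20]
    - [0, 0, -2, 0, 0, 0, 20]
    - [0, 0, -1, 0, 0, 0, 20]
    - [0, 0, 0, 0, 0, 0, 20]
    - [0, 0, 0, 0, 0, 0, 20]

```text
time_s: 11.4
tcp_pos: [0.4621, -0.0861, 0.0354]
eef_rot: [180.0, 0.0, -6.0]
contact_force: [-0.1, -0.3, -1.8]
gripper_width: 0.0214
```

>>> move_arm:
  commands:
    - [0, 0, -0.7, 0, 0, 0, 20]
    - [0, 0, -0.7, 0, 0, 0, 20]
    - [0, 0, 0, 0, 0, 0, 20]

```text
time_s: 11.7
tcp_pos: [0.4621, -0.0861, 0.0343]
eef_rot: [180.0, -0.0, -6.0]
contact_force: [-5.6, 0.8, 6.6]
gripper_width: 0.022
```

Run:
```python
import numpy as np
r=np.array([-104.2,9.9])
def rot(a): a=np.radians(a);return np.array([[np.cos(a),-np.sin(a)],[np.sin(a),np.cos(a)]])@r
for k in range(0,68,2): print(-k,(rot(-k-2)-rot(-k)).round(2), (rot(-k-2)+[566.3,-96]).round(1))
```

```text
0 [0.41 3.63] [462.5 -82.5]
-2 [0.54 3.61] [463.  -78.9]
-4 [0.66 3.59] [463.7 -75.3]
-6 [0.79 3.57] [464.5 -71.7]
-8 [0.91 3.54] [465.4 -68.2]
-10 [1.03 3.5 ] [466.4 -64.7]
-12 [1.15 3.47] [467.6 -61.2]
-14 [1.28 3.42] [468.9 -57.8]
-16 [1.39 3.38] [470.3 -54.4]
-18 [1.51 3.33] [471.8 -51.1]
-20 [1.63 3.27] [473.4 -47.8]
-22 [1.74 3.21] [475.1 -44.6]
-24 [1.85 3.15] [477.  -41.4]
-26 [1.96 3.08] [478.9 -38.3]
-28 [2.07 3.01] [481.  -35.3]
-30 [2.17 2.94] [483.2 -32.4]
-32 [2.27 2.86] [485.5 -29.5]
-34 [2.37 2.78] [487.8 -26.7]
-36 [2.46 2.7 ] [490.3 -24. ]
-38 [2.56 2.61] [492.8 -21.4]
-40 [2.65 2.52] [495.5 -18.9]
-42 [2.73 2.42] [498.2 -16.5]
-44 [2.82 2.33] [501.  -14.2]
-46 [2.9  2.23] [503.9 -11.9]
-48 [2.97 2.13] [506.9  -9.8]
-50 [3.04 2.02] [509.9  -7.8]
-52 [3.11 1.91] [513.1  -5.9]
-54 [3.18 1.8 ] [516.2  -4.1]
-56 [3.24 1.69] [519.5  -2.4]
-58 [3.3  1.58] [522.8  -0.8]
-60 [3.35 1.46] [526.1   0.7]
-62 [3.4  1.34] [529.5   2. ]
-64 [3.44 1.22] [533.    3.2]
-66 [3.48 1.1 ] [536.4   4.3]
```

>>> move_arm:
  commands:
    - [0.4, 3.6, 0, 0, 0, -2, 20]
    - [0.5, 3.6, 0, 0, 0, -2, 20]
    - [0.6, 3.6, 0, 0, 0, -2, 20]
    - [0.7, 3.6, 0, 0, 0, -2, 20]
    - [0.9, 3.5, 0, 0, 0, -2, 20]
    - [0, 0, 0, 0, 0, 0, 20]

```text
time_s: 12.3
tcp_pos: [0.4651, -0.0676, 0.0344]
eef_rot: [-180.0, 0.0, -16.0]
contact_force: [-5.0, 3.8, 7.4]
gripper_width: 0.0216
```

>>> move_arm:
  commands:
    - [1.0, 3.5, 0, 0, 0, -2, 20]
    - [1.1, 3.5, 0, 0, 0, -2, 20]
    - [0, 0, 0, 0, 0, 0, 20]

```text
time_s: 12.6
tcp_pos: [0.4673, -0.0606, 0.0344]
eef_rot: [-180.0, -0.0, -20.0]
contact_force: [-6.1, 4.8, 7.1]
gripper_width: 0.0216
```

```bash
cat > st.py <<'E'
from h import *
s=get_state();p=np.array(s['tcp_pos'])[:2];r=p-[.5663,-.096];f=s['contact_force'];t=np.array([r[1],-r[0]])/np.linalg.norm(r)
print(s['time_s'],"yaw",s['eef_rot'][2].round(2),"r",np.linalg.norm(r).round(4),"ang",np.degrees(np.arctan2(r[1],r[0])).round(2),"Fcw",(f[:2]@t).round(2),"Frad",(f[:2]@r/np.linalg.norm(r)).round(2),"Fz",f[2].round(2),"M",s['moment'].round(2), "Mz@screw", (s['moment'][2]+r[0]*f[1]-r[1]*f[0]).round(3),"w",s['gripper_width'])
E
python3 st.py
```

```text
12.6 yaw -20.03 r 0.1052 ang 160.3 Fcw 2.44 Frad 7.35 Fz 7.06 M [1.42 1.41 0.41] Mz@screw 0.158 w 0.021589467317042203
```

>>> move_arm:
  commands:
    - [1.0, 3.5, 0, 0, 0, -2, 20]
    - [1.2, 3.4, 0, 0, 0, -2, 20]
    - [0, 0, 0, 0, 0, 0, 20]

```text
time_s: 12.9
tcp_pos: [0.4699, -0.0535, 0.0344]
eef_rot: [-180.0, -0.0, -24.0]
contact_force: [-4.5, 4.2, 5.7]
gripper_width: 0.0214
```

```bash
python3 st.py
```

```text
12.9 yaw -24.02 r 0.1053 ang 156.21 Fcw 2.02 Frad 5.8 Fz 5.66 M [1.54 1.12 0.36] Mz@screw 0.148 w 0.021430228914840456
```

>>> move_arm:
  commands:
    - [1.4, 3.4, 0, 0, 0, -2, 20]
    - [1.5, 3.3, 0, 0, 0, -2, 20]
    - [0, 0, 0, 0, 0, 0, 20]

```text
time_s: 13.2
tcp_pos: [0.4731, -0.0467, 0.0345]
eef_rot: [-179.9, -0.0, -28.0]
contact_force: [-4.3, 4.7, 5.9]
gripper_width: 0.0214
```

```bash
python3 st.py
```

```text
13.2 yaw -28.02 r 0.1054 ang 152.13 Fcw 2.11 Frad 6.01 Fz 5.9 M [1.63 0.98 0.35] Mz@screw 0.124 w 0.02136543758979724
```

>>> move_arm:
  commands:
    - [1.6, 3.2, 0, 0, 0, -2, 20]
    - [1.7, 3.2, 0, 0, 0, -2, 20]
    - [0, 0, 0, 0, 0, 0, 20]

```text
time_s: 13.5
tcp_pos: [0.4768, -0.0402, 0.0345]
eef_rot: [-179.9, -0.1, -32.0]
contact_force: [-3.1, 5.4, 4.4]
gripper_width: 0.0217
```

```bash
python3 st.py
```

```text
13.5 yaw -32.01 r 0.1055 ang 148.07 Fcw 2.93 Frad 5.47 Fz 4.38 M [1.65 0.7  0.37] Mz@screw 0.059 w 0.021727666458493493
```

>>> move_arm:
  commands:
    - [1.9, 3.1, 0, 0, 0, -2, 20]
    - [2.0, 3.0, 0, 0, 0, -2, 20]
    - [0, 0, 0, 0, 0, 0, 20]

```text
time_s: 13.8
tcp_pos: [0.4809, -0.034, 0.0346]
eef_rot: [-179.9, -0.1, -36.0]
contact_force: [-2.3, 5.9, 4.1]
gripper_width: 0.0214
```

```bash
python3 st.py
```

```text
13.8 yaw -36.01 r 0.1056 ang 144.03 Fcw 3.47 Frad 5.33 Fz 4.11 M [1.81 0.62 0.39] Mz@screw 0.026 w 0.021410415401910098
```

>>> move_arm:
  commands:
    - [2.1, 3.0, 0, 0, 0, -2, 20]
    - [2.2, 2.9, 0, 0, 0, -2, 20]
    - [0, 0, 0, 0, 0, 0, 20]

```text
time_s: 14.1
tcp_pos: [0.4854, -0.0281, 0.0346]
eef_rot: [-179.9, -0.1, -40.0]
contact_force: [-2.3, 5.6, 3.0]
gripper_width: 0.022
```

```bash
python3 st.py
```

```text
14.1 yaw -40.0 r 0.1057 ang 139.99 Fcw 2.79 Frad 5.39 Fz 3.0 M [1.68 0.35 0.39] Mz@screw 0.095 w 0.021969557879982036
```

>>> move_arm:
  commands:
    - [2.3, 2.8, 0, 0, 0, -2, 20]
    - [2.4, 2.7, 0, 0, 0, -2, 20]
    - [0, 0, 0, 0, 0, 0, 20]

```text
time_s: 14.4
tcp_pos: [0.4896, -0.0231, 0.0344]
eef_rot: [-179.9, -0.1, -43.9]
contact_force: [-1.7, 3.1, 3.5]
gripper_width: 0.0214
```

```bash
python3 st.py
```

```text
14.4 yaw -43.93 r 0.1058 ang 136.47 Fcw 1.04 Frad 3.39 Fz 3.5 M [0.86 0.33 0.85] Mz@screw 0.743 w 0.02136496885075159
```

>>> move_arm:
  commands:
    - [1.2, 1.3, 0, 0, 0, -1, 20]
    - [1.2, 1.3, 0, 0, 0, -1, 20]
    - [0, 0, 0, 0, 0, 0, 20]

```text
time_s: 14.7
tcp_pos: [0.4918, -0.0207, 0.0343]
eef_rot: [-179.9, -0.0, -46.0]
contact_force: [-0.6, 2.5, 4.9]
gripper_width: 0.0219
```

```bash
python3 st.py
```

```text
14.7 yaw -46.01 r 0.1059 ang 134.7 Fcw 1.32 Frad 2.14 Fz 4.91 M [0.94 0.02 1.06] Mz@screw 0.921 w 0.021864479663024322
```

>>> move_arm:
  commands:
    - [1.3, 1.3, 0, 0, 0, -1, 20]
    - [1.3, 1.2, 0, 0, 0, -1, 20]
    - [0, 0, 0, 0, 0, 0, 20]

```text
time_s: 15.0
tcp_pos: [0.4943, -0.0182, 0.0342]
eef_rot: [-179.9, -0.0, -48.1]
contact_force: [-0.3, 4.1, 4.8]
gripper_width: 0.0216
```

```bash
python3 st.py
```

```text
15.0 yaw -48.05 r 0.106 ang 132.76 Fcw 2.56 Frad 3.24 Fz 4.8 M [ 1.13 -0.28  1.12] Mz@screw 0.853 w 0.02161845836416963
```

>>> move_arm:
  commands:
    - [1.3, 1.2, 0, 0, 0, -1, 20]
    - [1.3, 1.2, 0, 0, 0, -1, 20]
    - [0, 0, 0, 0, 0, 0, 20]

```text
time_s: 15.3
tcp_pos: [0.4969, -0.0158, 0.0341]
eef_rot: [-180.0, -0.0, -50.1]
contact_force: [0.5, 4.0, 5.0]
gripper_width: 0.0217
```

```bash
python3 st.py
python3 - <<'E'
from h import *
w=grab("wrist");np.savez("w5.npz",**{k:w[k] for k in('frame','c2w','K')});f=w['frame']
def line(m):
    p=pts(m);q=np.array([onz(w,u,v,.06)[:2] for u,v in p]);d=np.linalg.svd(q-q.mean(0))[2][0];d=d if d[0]>0 else -d
    return len(p),p.mean(0),np.degrees(np.arctan2(d[1],d[0]))
print(line(mask(f,(24,100,120),(36,255,255),(270,0,365,100))),line(mask(f,(0,100,120),(8,255,255),(290,75,345,145))))
E
```

```text
15.3 yaw -50.06 r 0.106 ang 130.87 Fcw 2.98 Frad 2.67 Fz 5.03 M [ 1.18 -0.65  1.27] Mz@screw 0.959 w 0.021709521347779134
(316, array([313.89873418,  42.46518987]), np.float64(-42.24630329949472)) (116, array([313.5       , 108.48275862]), np.float64(-49.33286229261128))
```

>>> move_arm:
  commands:
    - [1.4, 1.2, 0, 0, 0, -1, 20]
    - [1.4, 1.1, 0, 0, 0, -1, 20]
    - [1.4, 1.1, 0, 0, 0, -1, 20]
    - [0, 0, 0, 0, 0, 0, 20]

```text
time_s: 15.75
tcp_pos: [0.5011, -0.0123, 0.0341]
eef_rot: [-180.0, -0.0, -53.1]
contact_force: [0.6, 3.8, 5.6]
gripper_width: 0.0219
```

```bash
python3 st.py
python3 - <<'E'
from h import *
w=grab("wrist");f=w['frame']
def line(m):
    p=pts(m);q=np.array([onz(w,u,v,.06)[:2] for u,v in p]);d=np.linalg.svd(q-q.mean(0))[2][0];d=d if d[0]>0 else -d
    return len(p),p.mean(0),np.degrees(np.arctan2(d[1],d[0]))
print(line(mask(f,(24,100,120),(36,255,255),(270,0,365,100))),line(mask(f,(0,100,120),(8,255,255),(290,75,345,145))))
cv2.imwrite("pics/w6.png",f[:240,150:470])
E
```

```text
15.75 yaw -53.08 r 0.1061 ang 127.95 Fcw 2.86 Frad 2.64 Fz 5.64 M [ 1.5  -0.54  1.29] Mz@screw 0.991 w 0.021877505262245384
(316, array([314.60443038,  42.58860759]), np.float64(-42.41130452014931)) (120, array([313.16666667, 108.09166667]), np.float64(-50.937243108575274))
```

View pics/w6.png

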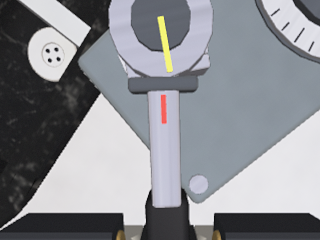

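Crop: yellow head line (160,17)–(170,72) now slants about 10° against the handle (red line at (163,108)). I'll cross-check the bend using pivot-to-red-line directions.

```bash
cat > bend.py <<'E'
from h import *
def bend(w,zt,zr,roiy,roir):
    f=w['frame'];Y=pts(mask(f,(24,100,120),(36,255,255),roiy));Rr=pts(mask(f,(0,100,120),(8,255,255),roir))
    q=lambda p,z:np.array([onz(w,u,v,z)[:2] for u,v in p])
    y=q(Y,zt);r=q(Rr,zr);d=np.linalg.svd(y-y.mean(0))[2][0]
    if d@(y.mean(0)-r.mean(0))<0:d=-d
    c=y.mean(0)+d*.0102; e=c-r.mean(0); a=lambda v:np.degrees(np.arctan2(v[1],v[0]))
    print("centre",c,"head",a(d),"handle",a(e),"bend",a(d)-a(e))
    return c
if __name__=="__main__":
    w4=dict(np.load("w4.npz"));bend(w4,.112,.105,(300,0,335,90),(300,85,335,140))
    w5=dict(np.load("w5.npz"));bend(w5,.067,.06,(270,0,365,100),(290,75,345,145))
    w=grab("wrist");bend(w,.067,.06,(270,0,365,100),(290,75,345,145))
E
python3 bend.py
```

```text
centre [ 0.56711873 -0.09582424] head -6.023992303526713 handle -6.063553635501433 bend 0.03956133197471967
centre [ 0.56681417 -0.09532504] head -42.24630329949473 handle -48.3944198787584 bend 6.148116579263672
centre [ 0.56673424 -0.09525519] head -42.353159232443424 handle -51.263757418019324 bend 8.9105981855759
```

>>> move_arm:
  commands:
    - [0.7, 0.5, 0, 0, 0, -0.6, 20]
    - [0.7, 0.5, 0, 0, 0, -0.6, 20]
    - [0, 0, 0, 0, 0, 0, 20]

```text
time_s: 16.15
tcp_pos: [0.5025, -0.0112, 0.0341]
eef_rot: [-179.9, -0.0, -54.3]
contact_force: [0.5, 6.3, 5.4]
gripper_width: 0.0218
```

```bash
python3 st.py
python3 - <<'E'
from bend import *
bend(grab("wrist"),.067,.06,(270,0,365,100),(290,75,345,145))
E
```

```text
16.15 yaw -54.25 r 0.1061 ang 126.94 Fcw 4.19 Frad 4.76 Fz 5.39 M [ 1.84 -0.57  1.41] Mz@screw 0.964 w 0.0217557589910576
centre [ 0.5668535  -0.09532922] head -42.300181415174116 handle -52.22758921875955 bend 9.927407803585432
```

>>> move_arm:
  commands:
    - [-1.5, -1.1, 0, 0, 0, 1, 20]
    - [-1.5, -1.1, 0, 0, 0, 1, 20]
    - [-1.5, -1.1, 0, 0, 0, 1, 20]
    - [0, 0, 0, 0, 0, 0, 20]

```text
time_s: 16.6
tcp_pos: [0.4993, -0.014, 0.0345]
eef_rot: [-179.8, -0.1, -51.2]
contact_force: [4.4, 7.5, 3.7]
gripper_width: 0.0219
```

```bash
python3 st.py
```

```text
16.6 yaw -51.24 r 0.1059 ang 129.23 Fcw 8.13 Frad 2.99 Fz 3.66 M [ 2.52 -1.55  0.87] Mz@screw 0.011 w 0.02188380846023172
```

>>> move_arm:
  commands:
    - [0.4, 0.6, 0, 0, 0, 1, 20]
    - [0, 0, 0, 0, 0, 0.5, 20]
    - [0, 0, 0, 0, 0, 0, 20]

```text
time_s: 16.9
tcp_pos: [0.4983, -0.0146, 0.0342]
eef_rot: [-180.0, -0.0, -49.8]
contact_force: [1.9, 1.1, 7.3]
gripper_width: 0.0217
```

```bash
python3 st.py
```

```text
16.9 yaw -49.82 r 0.1061 ang 129.88 Fcw 2.13 Frad -0.36 Fz 7.25 M [ 0.21 -1.06  0.23] Mz@screw 0.002 w 0.021651089861247263
```

>>> move_arm:
  commands:
    - [0, 0, 2, 0, 0, 0, 20]
    - [0, 0, 3, 0, 0, 0, 20]
    - [0, 0, 4, 0, 0, 0, 20]
    - [0, 0, 5, 0, 0, 0, 20]
    - [0, 0, 6, 0, 0, 0, 20]
    - [0, 0, 0, 0, 0, 0, 20]

```text
time_s: 17.5
tcp_pos: [0.4986, -0.0156, 0.0542]
eef_rot: [-180.0, -0.1, -49.8]
contact_force: [6.9, -5.8, 1.5]
gripper_width: 0.0211
```

```bash
python3 st.py
```

```text
17.5 yaw -49.82 r 0.1051 ang 130.07 Fcw 1.53 Frad -8.92 Fz 1.49 M [-2.72 -2.85  0.19] Mz@screw 0.029 w 0.02112807560312908
```

>>> move_arm:
  commands:
    - [0, 0, 4, 0, 0, 0, 20]
    - [0, 0, 4, 0, 0, 0, 20]
    - [0, 0, 0, 0, 0, 0, 20]

```text
time_s: 17.8
tcp_pos: [0.4989, -0.0163, 0.0617]
eef_rot: [180.0, -0.1, -49.8]
contact_force: [14.6, -15.0, -11.5]
gripper_width: 0.0214
```

```bash
python3 st.py
python3 - <<'E'
from h import *
c=grab("scene");w=grab("wrist")
u,v=proj(c,[.54,-.06,.06]).astype(int)
b=cv2.resize(c['frame'][v-60:v+60,u-70:u+70],(448,384),interpolation=cv2.INTER_CUBIC)
cv2.imwrite("pics/s7.png",np.hstack([cv2.resize(w['frame'][:240,210:430],(352,384)),b]))
E
```

```text
17.8 yaw -49.82 r 0.1044 ang 130.21 Fcw 1.42 Frad -20.87 Fz -11.55 M [-4.84 -5.24  0.35] Mz@screw 0.206 w 0.021404115225472045
```

View pics/s7.png

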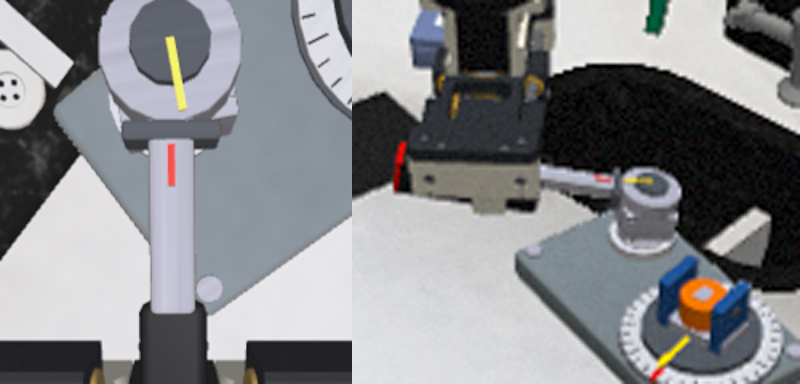

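The wrench has jammed. In the right panel the handle is raised and the socket is still seated on the screw, so the pads pivot on the grip. I'll lower it level again, then lift by the drum, directly over the screw.

>>> move_arm:
  commands:
    - [0, 0, -6, 0, 0, 0, 20]
    - [0, 0, -6, 0, 0, 0, 20]
    - [0, 0, -6, 0, 0, 0, 20]
    - [0, 0, -5, 0, 0, 0, 20]
    - [0, 0, -4, 0, 0, 0, 20]
    - [0, 0, -1, 0, 0, 0, 20]
    - [0, 0, 0, 0, 0, 0, 20]

```text
time_s: 18.6
tcp_pos: [0.4963, -0.0138, 0.0333]
eef_rot: [179.9, 0.1, -49.8]
contact_force: [-4.5, 8.6, 6.4]
gripper_width: 0.0214
```

```bash
python3 st.py
python3 - <<'E'
from bend import *
bend(grab("wrist"),.067,.06,(270,0,365,100),(290,75,345,145))
E
```

```text
18.6 yaw -49.78 r 0.108 ang 130.42 Fcw 2.18 Frad 9.46 Fz 6.38 M [2.68 0.84 0.34] Mz@screw 0.104 w 0.021438235433357673
centre [ 0.56656651 -0.09517704] head -39.058330400271444 handle -48.96908736178592 bend 9.910756961514473
```

>>> move_arm:
  commands:
    - [0, 0, 0, 0, 0, 0, 55]
    - [0, 0, 0, 0, 0, 0, 55]
    - [0, 0, 0, 0, 0, 0, 55]
    - [0, 0, 0, 0, 0, 0, 55]
    - [0, 0, 20, 0, 0, 0, 60]
    - [0, 0, 40, 0, 0, 0, 70]
    - [0, 0, 40, 0, 0, 0, 70]
    - [0, 0, 20, 0, 0, 0, 70]
    - [0, 0, 0, 0, 0, 0, 70]
    - [0, 0, 0, 0, 0, 0, 70]

```text
time_s: 19.65
tcp_pos: [0.4975, -0.0145, 0.154]
eef_rot: [-180.0, 0.0, -49.8]
contact_force: [-0.6, -0.2, -0.2]
gripper_width: 0.0614
```

```bash
python3 st.py
python3 - <<'E'
from bend import *
w=grab("wrist");f=w['frame'];print(proj(w,[.5665,-.0955,.067]))
m=mask(f,(24,100,120),(36,255,255),(250,20,390,200));print(pts(m).mean(0),len(pts(m)))
np.savez("w8.npz",**{k:w[k] for k in('frame','c2w','K')})
cv2.imwrite("pics/w8.png",cv2.resize(f[:240,150:470],None,fx=2,fy=2))
bend(w,.067,.06,(250,20,390,200),(250,40,390,200))
E
```

```text
19.65 yaw -49.76 r 0.1066 ang 130.18 Fcw -0.63 Frad 0.25 Fz -0.15 M [0.03 0.04 0.02] Mz@screw 0.086 w 0.06137874269344341
[317.0605143   70.86089433]
[318.23684211  88.96052632] 76
centre [ 0.56504743 -0.09205257] head -38.121774315559186 handle -47.54929372316171 bend 9.427519407602524
```

View pics/w8.png

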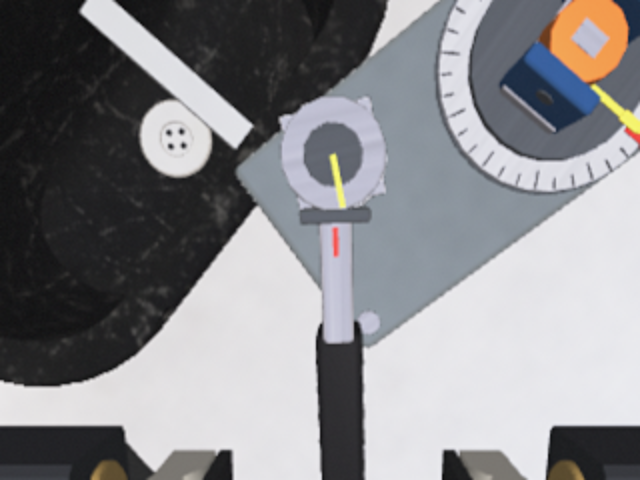

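Wrench seated and bent, drum centre at crop (333,152), head drooping slightly toward the handle; the fixture around it is undisturbed. Gripping the drum now.

>>> move_arm:
  commands:
    - [34, -40, 0, 0, 0, 1, 72]
    - [34.5, -39.5, 0, 0, 0, 1, 72]
    - [0, 0, -30, 0, 0, 0, 72]
    - [0, 0, -30, 0, 0, 0, 72]
    - [0, 0, -25, 0, 0, 0, 72]
    - [0, 0, -18, 0, 0, 0, 72]
    - [0, 0, -10, 0, 0, 0, 72]
    - [0, 0, 0, 0, 0, 0, 72]
    - [0, 0, 0, 0, 0, 0, 30]
    - [0, 0, 0, 0, 0, 0, 30]
    - [0, 0, 0, 0, 0, 0, 30]
    - [0, 0, 0, 0, 0, 0, 30]
    - [0, 0, 0, 0, 0, 0, 30]
    - [0, 0, 0, 0, 0, 0, 30]
  squeeze: 50

```text
time_s: 21.1
tcp_pos: [0.5635, -0.0903, 0.0418]
eef_rot: [-180.0, -0.1, -47.7]
contact_force: [-1.1, -0.8, 6.9]
gripper_width: 0.0419
```

```bash
python3 st.py
```

```text
21.1 yaw -47.72 r 0.0064 ang 116.03 Fcw -1.33 Frad -0.22 Fz 6.88 M [-0.28  0.4   0.04] Mz@screw 0.046 w 0.04186635591174808
```

>>> move_arm:
  commands:
    - [0, 0, 2, 0, 0, 0, 30]
    - [0, 0, 3, 0, 0, 0, 30]
    - [0, 0, 4, 0, 0, 0, 30]
    - [0, 0, 4, 0, 0, 0, 30]
    - [0, 0, 4, 0, 0, 0, 30]
    - [0, 0, 0, 0, 0, 0, 30]

```text
time_s: 21.7
tcp_pos: [0.5633, -0.0902, 0.0587]
eef_rot: [-180.0, -0.0, -47.7]
contact_force: [-0.2, -0.5, -2.5]
gripper_width: 0.0417
```

```bash
python3 st.py
```

```text
21.7 yaw -47.73 r 0.0066 ang 116.95 Fcw -0.43 Frad -0.36 Fz -2.45 M [-0.09 -0.15 -0.  ] Mz@screw -0.001 w 0.04171330076878771
```

>>> move_arm:
  commands:
    - [0, 0, 15, 0, 0, 0, 30]
    - [0, 0, 25, 0, 0, 0, 30]
    - [0, 0, 30, 0, 0, 0, 30]
    - [0, 0, 0, 0, 0, 0, 30]

```text
time_s: 22.1
tcp_pos: [0.5656, -0.0902, 0.1321]
eef_rot: [-179.7, -0.3, -47.7]
contact_force: [0.8, 0.4, -2.0]
gripper_width: 0.0422
```

```bash
python3 st.py
python3 - <<'E'
from h import *
t=grab("top");s=grab("scene")
f1=cv2.imread("pics/top.png");f2=cv2.imread("pics/scene.png")
A=pts(mask(f1,(0,130,60),(8,255,255),(155,155,190,200)));B=pts(mask(f2,(0,130,60),(8,255,255),(190,105,235,145)))
print(len(A),A.min(0),A.max(0),B.min(0),B.max(0))
def tri(a,b):
    o1,d1=ray(t,*a);o2,d2=ray(s,*b);k=np.linalg.lstsq(np.c_[d1,-d2],o2-o1,rcond=None)[0];return (o1+d1*k[0]+o2+d2*k[1])/2,np.linalg.norm(o1+d1*k[0]-o2-d2*k[1])
print(tri(A.mean(0),B.mean(0)))
for z in(.06,.1,.14):print(onz(t,A[:,0].max(),A[A[:,0].argmax(),1],z))
E
```

```text
22.1 yaw -47.68 r 0.0059 ang 97.02 Fcw 0.83 Frad 0.27 Fz -1.95 M [-0.03 -0.29 -0.1 ] Mz@screw -0.103 w 0.042210856803399574
185 [173. 170.] [183. 193.] [207. 114.] [226. 141.]
(array([0.57331103, 0.30168531, 0.08526346]), np.float64(0.002303893149580505))
[0.59213682 0.29819533 0.06      ]
[0.58464412 0.28320788 0.1       ]
[0.57715142 0.26822042 0.14      ]
```

>>> move_arm:
  commands:
    - [-4.5, 29, 0, 0, 0, 4.6, 30]
    - [-4.5, 29, 0, 0, 0, 4.6, 30]
    - [-4.5, 29, 0, 0, 0, 4.6, 30]
    - [-4.5, 29, 0, 0, 0, 4.6, 30]
    - [-4.5, 29, 0, 0, 0, 4.6, 30]
    - [-4.5, 29, 0, 0, 0, 4.6, 30]
    - [-4.5, 29, 0, 0, 0, 4.6, 30]
    - [-4, 29, 0, 0, 0, 4.5, 30]
    - [0, 0, 0, 0, 0, 0, 30]
    - [0, 0, 0, 0, 0, 0, 30]

```text
time_s: 23.2
tcp_pos: [0.5266, 0.142, 0.1267]
eef_rot: [179.9, 0.1, -11.0]
contact_force: [0.1, 0.9, -3.0]
gripper_width: 0.0417
```

```bash
python3 st.py
python3 - <<'E'
from h import *
c=grab("scene");t=grab("top")
u,v=proj(c,[.46,.15,.06]).astype(int)
b=cv2.resize(c['frame'][v-60:v+60,u-70:u+70],(448,384),interpolation=cv2.INTER_CUBIC)
u,v=proj(t,[.47,.15,.06]).astype(int)
a=cv2.resize(t['frame'][v-60:v+60,u-55:u+55],(352,384),interpolation=cv2.INTER_CUBIC)
cv2.imwrite("pics/s9.png",np.hstack([a,b]))
E
```

```text
23.2 yaw -10.99 r 0.2413 ang 99.47 Fcw 0.24 Frad 0.86 Fz -3.0 M [-0.1  -0.11  0.02] Mz@screw -0.042 w 0.041662154879057445
```

View pics/s9.png

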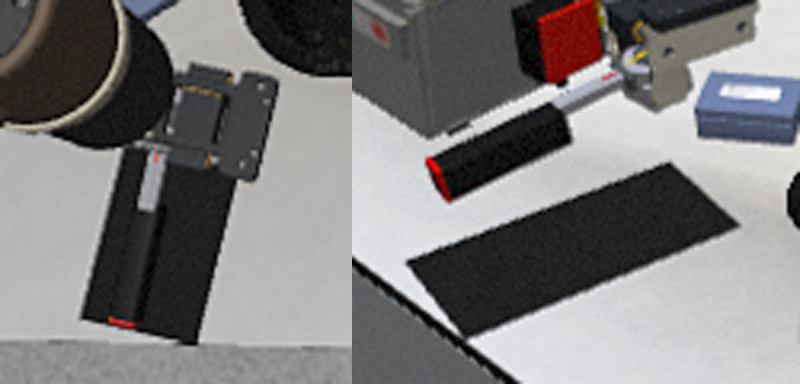

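Both views: the wrench hangs nearly level over the mat, red end at (122,322) left panel, aligned with the mat. Lowering.

>>> move_arm:
  commands:
    - [0, 0, -30, 0, 0, 0, 30]
    - [0, 0, -30, 0, 0, 0, 30]
    - [0, 0, -20, 0, 0, 0, 30]
    - [0, 0, -10, 0, 0, 0, 30]
    - [0, 0, -6, 0, 0, 0, 30]
    - [0, 0, -4, 0, 0, 0, 30]
    - [0, 0, -4, 0, 0, 0, 30]
    - [0, 0, -3, 0, 0, 0, 30]
    - [0, 0, -2, 0, 0, 0, 30]
    - [0, 0, 0, 0, 0, 0, 30]

```text
time_s: 24.3
tcp_pos: [0.5279, 0.1421, 0.0192]
eef_rot: [-180.0, -0.0, -11.0]
contact_force: [2.5, -0.8, 1.6]
gripper_width: 0.0416
```

```bash
python3 st.py
```

```text
24.3 yaw -11.03 r 0.2412 ang 99.16 Fcw 2.3 Frad -1.17 Fz 1.61 M [-0.16 -0.4   0.04] Mz@screw -0.515 w 0.04164899396935671
```

Handle end touches first; lower the last few mm gently.

>>> move_arm:
  commands:
    - [0, 0, -1, 0, 0, 0, 30]
    - [0, 0, -1, 0, 0, 0, 30]
    - [0, 0, -1, 0, 0, 0, 30]
    - [0, 0, -1, 0, 0, 0, 30]
    - [0, 0, 0, 0, 0, 0, 30]

```text
time_s: 24.8
tcp_pos: [0.5275, 0.1418, 0.0148]
eef_rot: [180.0, 0.0, -11.0]
contact_force: [1.4, -0.8, 1.4]
gripper_width: 0.0419
```

```bash
python3 st.py
```

```text
24.8 yaw -11.03 r 0.241 ang 99.28 Fcw 1.22 Frad -0.99 Fz 1.39 M [-0.05 -0.23 -0.  ] Mz@screw -0.296 w 0.04191002941369177
```

>>> move_arm:
  commands:
    - [0, 0, -1, 0, 0, 0, 30]
    - [0, 0, -1, 0, 0, 0, 30]
    - [0, 0, 0, 0, 0, 0, 30]

```text
time_s: 25.1
tcp_pos: [0.5275, 0.1417, 0.0128]
eef_rot: [180.0, 0.0, -11.0]
contact_force: [1.5, -1.2, 0.3]
gripper_width: 0.0418
```

>>> move_arm:
  commands:
    - [0, 0, -1, 0, 0, 0, 30]
    - [0, 0, -1, 0, 0, 0, 30]
    - [0, 0, 0, 0, 0, 0, 30]

```text
time_s: 25.4
tcp_pos: [0.5276, 0.1418, 0.0125]
eef_rot: [180.0, -0.0, -11.0]
contact_force: [-3.9, -0.7, 18.7]
gripper_width: 0.0418
```

Down on the mat (18.7 N). Release, rise and back off.

>>> move_arm:
  commands:
    - [0, 0, 1, 0, 0, 0, 30]
    - [0, 0, 0, 0, 0, 0, 70]
    - [0, 0, 0, 0, 0, 0, 75]
    - [0, 0, 0, 0, 0, 0, 75]
    - [0, 0, 0, 0, 0, 0, 75]
    - [0, 0, 0, 0, 0, 0, 75]
    - [0, 0, 20, 0, 0, 0, 75]
    - [0, 0, 40, 0, 0, 0, 75]
    - [0, 0, 50, 0, 0, 0, 75]
    - [-30, 0, 40, 0, 0, 0, 75]
    - [-40, 0, 30, 0, 0, 0, 75]
    - [-40, 5, 10, 0, 0, 0, 75]
    - [0, 0, 0, 0, 0, 0, 75]
    - [0, 0, 0, 0, 0, 0, 75]

```text
time_s: 26.8
tcp_pos: [0.4172, 0.1472, 0.2028]
eef_rot: [-179.9, -0.1, -10.9]
contact_force: [1.6, 0.5, 0.9]
gripper_width: 0.0659
```

```bash
python3 st.py
python3 - <<'E'
from bend import *
w=grab("wrist");f=w['frame'];c=grab("scene")
print(proj(w,[.533,.14,.04]))
u,v=proj(c,[.51,-.13,.04]).astype(int)
b=cv2.resize(c['frame'][v-50:v+50,u-58:u+58],(448,384),interpolation=cv2.INTER_CUBIC)
cv2.imwrite("pics/f10.png",np.hstack([cv2.resize(f[:240,210:430],(352,384)),b]))
try: bend(w,.04,.033,(250,0,390,200),(280,40,370,140))
except Exception as e: print(e)
E
```

```text
26.8 yaw -10.94 r 0.2853 ang 121.51 Fcw 1.6 Frad -0.42 Fz 0.87 M [-0.02 -0.03 -0.02] Mz@screw -0.478 w 0.06591965050846968
[304.60079352  75.77668265]
centre [0.53218932 0.14161334] head -1.4907181510290224 handle -11.195058760788921 bend 9.7043406097599
```

View pics/f10.png

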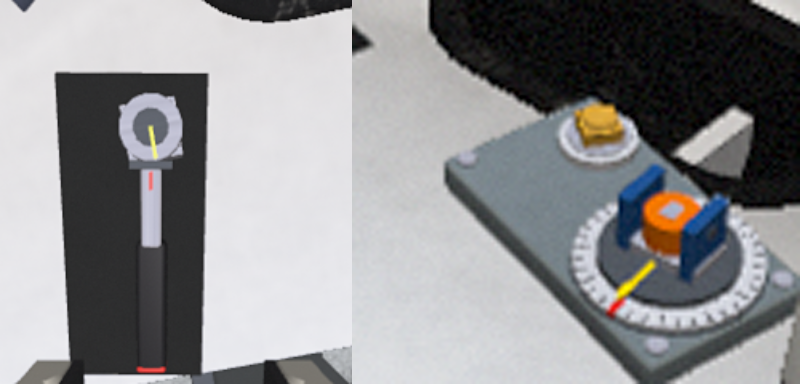

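Left: the bent wrench lies flat with socket (150,125) and grip (150,305) both on the mat. Right: the pointer still meets the red mark (615,305), and the screw is clear.

```bash
python3 -c "
from plant import *
print(close_job())"
```

```text
the job is handed in; nothing more can be done
None
```

The job is done and handed in; the last move ended at 26.8 s of the 64 s allowed.

- **Swivel:** I turned it about 56° by its cheeks. The pointer measured within about 0.3 mm (0.8°) sideways of the red mark right after the turn. The final picture still shows it on the mark, though I did not measure it again.
- **Tightening:** the socket went fully down onto the boss. The screw went tight after about 35° and the wrench broke over at about 1 N m. I stopped at a measured bend of 9.9°; it measured 9.7° after the wrench was laid down, well short of the roughly 26° end stop.
- **Taking the wrench off:** the first lift, by the grip, failed. The socket jammed on the screw and the wrench pivoted in the fingers, tilting with a side force of about 21 N. I lowered it level, re-gripped it by the drum and lifted it off cleanly.
- **Final state:** the wrench lies flat on the mat with socket and grip both over it, and the gripper is open and clear. I did not touch the tape, slide box or black mount, but I did not re-measure them at the end.

I viewed 11 pictures, one over the budget, because of the jam.

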